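# Open the tea case and present the tasting dish

## Robot

A 7-joint arm with a two-finger parallel gripper is mounted at the origin on the work surface. World frame = base frame: x ahead of the robot, y to its left, z up, the work surface at z = 0. Lengths are in m, angles in rad, forces in N, time in s.
With the tool pointing down it reaches from about 0.425 to 0.925 m from the base axis. Payload 6.8 kg.
Tool frame: the origin (TCP) lies at the very end of the fingers, on their centre line; the grasp point (between the pads) lies 19 mm behind it; z points along the fingers, y is the line along which they close (so a half turn about z gives the same grasp; the last joint's range is limited). The gripper opens to 85 mm and grips with 20 to 120 N. Pads are 22 mm wide; open, the fingers measure 114 mm over their backs; the gripper's body (76 mm by 85 mm) begins 54 mm behind the grasp point. The pads swing forward as they close: fully open they stand 13 mm farther back than shut.
Start: joints at [-1.224, 0.477, 0.022, 1.555, -0.011, 1.109, -0.083], TCP at [0.297, 0.606, 0.231] pointing down, gripper open.
Joint ranges: [-2.96, 2.96], [-0.34, 2.1], [-1.41, 1.46], [0.24, 2.44], [-1.37, 4.51], [0.17, 1.92], [-2.96, 2.96]. Speed limits (rad/s): [2.39, 2.39, 3.14, 3.14, 3.14, 3.14, 3.14].

## Interface

Orientations are given as a unit quaternion [w, x, y, z].
In Python, from station import bot gives the robot as it stands. The module is installed in compiled form; this text tells all that it offers.
- The arm moves only by the shell command python3 -m jog 'ROWS' [OPENING] [FORCE]. ROWS is JSON, a list of rows, each a list of 4 numbers: the shift along the tool's x, y, z in cm, then the turn about the tool's z in rad. In form: [[x, y, z, spin], ...]. A call has 1 to 20 rows; each row is the pose to reach, as a shift and turn from the pose commanded when the call began, along the tool's axes at that moment; what a row does not reach only later rows make up. A row lasts 1/12 s, in which the tool goes at most 41.7 mm and 7.16 degrees, less where a joint would pass 70% of its speed; a pose out of reach is approached as far as the arm can. A call with a gripper value outside its range is refused whole. OPENING is the closure, from -1 (fully open) to 1 (shut), set as the call begins (- or left out, the last holds). The fingers move at their own pace and stop on an object; FORCE is the grip in N (left out, the last holds). Time passes only in rows, so rows that repeat a pose let the fingers close. It gives the time, the measured TCP pose, the force, the opening and the grip force at its end, in the units of the state.
- bot.get_obs(): the state, without advancing time (a new reading comes with each control period).
- bot.read_camera(name): name is "scene" or "top" or "wrist"; returns a dict with "pixels" (480x640x3 uint8, red, green, blue), "depth" (480x640 float32, m along the optical axis (not along the pixel's ray), 0 where there is no reading), "fovy" (degrees; the focal length in pixels is half the picture's height over the tangent of half this angle, whatever the lens; pixels are square), "cx", "cy" (the principal point, pixels), "distortion" ([k1, k2, p1, p2, k3] as OpenCV has them; the pictures are not rectified), "pose" (4x4, takes a point from camera to world coordinates). Camera axes: x right, y down, z forward; pixel columns grow to the right and rows downward; lengths in m; the calibration is good to about 2 mm. A picture is of the moment at which its call begins.
- bot.hand_in(): hands the job in; it is judged then, once.
The state is a dict: "t": time; "q": joint angles; "joint_vel": joint speeds; "joint_torque": joint torques, N m; "eef_pos": TCP position; "tool_rot": TCP orientation; "contact_force": force on the tool from outside, world axes, zero at the start; "torque": the same for the moment, N m; "gripper_width": opening from 0.0 (shut) to 1.0 (fully open); "grasp_force": force on a finger pad.
Only numpy, scipy, OpenCV 4.12 (cv2) and the standard library are available. Lean on these libraries where they do the work, as an engineer would, in place of code of your own. Each camera call takes 0.05 s, during which the arm holds its last target. There are 200 camera calls.

## Task

Open the wooden case by levering up the lip of its lid with the tip of the tea knife (no fingers on the closed case), push it past upright with the knife so that it stays open, then lay the knife flat on the counter again and let go of it. Take the white dish out by its handle, and turn it a quarter turn so that it is held level about a hand's breadth above the middle of the green serving mat, its handle pointing squarely back from the mat towards the robot's side and its front to the mat's brass-striped edge, with the tea ball resting untouched in the middle of the dish all the while. Finish while still holding the dish there in the gripper, and do not disturb the canisters, cup, jar, spoon or timer.

Things in the scene. Friction and masses are not known exactly. Their poses are not given: they have to be found in the camera images.
- case: Brown wooden open-topped box with a lid, fixed, 190 (x) x 150 (y) x 60 mm high, walls and floor 6 mm; origin under its centre. Own -x side is the lip side and points to the robot's right (about world -y); the hinge is on the +x side. A grey felt disc inside (76 mm across, top 18 mm above the counter, centred 22 mm to own +x) carries the dish.
- case_lid (a joint): Hinge of the plywood lid, rad: 0 shut, 1.85 fully open (leaning back past upright). Panel 204 (along case x) x 150 x 8 mm, 0.1 kg; underside 60.5 mm above the counter when shut. It overhangs the case's -x wall by 14 mm: the blade goes under that lip (1 N upward there opens it; hinge friction 0.06 N m). Below about 0.8 rad it falls shut if left; past upright it stays open.
- lid_lip (a point): Middle of the lower edge of the lid's brass-edged lip, on the underside, 204 mm from the hinge line; moves with the lid.
- case_hinge (a point): Point on the hinge line (which runs along case y), at the height of the lid's underside, 60.5 mm above the counter, middle of the case's +x side. Axes as case.
- knife: Tea knife, loose, 70 g, 185 mm long, flat on the counter; own x points to the blade tip, z up. Pale wooden handle 100 x 16 (y) x 18 (z) mm from x = -80 to +20 mm; flat steel blade from x = +20 to +105 mm, 16 wide (y), 2.5 mm thick, its mid-plane 9 mm above the underside. Origin: on the handle's underside, 20 mm behind the blade's root (near the centre of mass).
- knife_tip (a point): End of the blade, 105 mm ahead of the knife's origin and 9 mm above its underside plane. Axes as the knife.
- dish: White shallow round dish, loose, 0.10 kg, 98 mm across, 20 mm high, with a straight dark handle; inside it slopes down to a small flat middle. Origin: centre of its underside; own z up, own +x is its front, the handle sticks out to own -x. At the start it stands in the case, handle towards the lip side.
- dish_center (a point): Middle of the dish's inner floor, 4 mm above its underside; the ball rests here.
- dish_handle (a point): Grip point: centre of the handle bar, 74 mm to own -x of the dish's axis and 17 mm above its underside. The bar is 14 mm wide (dish y), 14 mm high (10 to 24 mm above the underside), and reaches from 44 to 100 mm from the axis; along dish x.
- tea_ball: Rolled olive-green tea ball, 30 mm diameter, 18 g, loose in the dish; its frame turns as it rolls.
- tea_ball_center (a point): Centre of the tea ball.
- mat: Dark green square serving mat, 160 x 160 x 3 mm, fixed on the counter; origin under its centre. Own +x points to the customer's side, where a brass stripe runs along the edge; own -x to the robot's side.
- canister_a: Bystander: cream canister with black knob, 82 mm across, 161 mm tall; origin under its centre.
- canister_b: Bystander: smaller cream canister with black knob, 71 mm across, 131 mm tall; origin under its centre.
- cup: Bystander: white cup, 72 mm across, 60 mm tall; origin under its centre.
- jar: Bystander: amber jar with black cap, 60 mm across, 75 mm tall; origin under its centre.
- spoon: Bystander: wooden-handled spoon lying on the counter beside the mat; about 180 mm long along own x.
- timer: Bystander: black timer, 55 x 55 x 22 mm; origin under its centre.
Things that resemble listed ones, but are neither listed nor needed, are in the scene too. Of the things shaped like the knife, the wooden one is meant.

How it is judged:
By the outcome, as a careful person would: the job done as asked, in the order asked, and still so for the second after the job is handed in, while the arm keeps its last pose, push and grip.
It also fails if it takes over 72 s, if anything falls off the work surface, if the arm or the gripper's body presses on something with over 40 N, if the wrist force passes 120 N, or if a joint passes its speed limit or range.

## Working session

There is one attempt and no reset: what is moved stays moved. The work goes in short steps, Python scripts to look and compute and a shell command to move; the robot and the scene stay as the last step left them, time stands still between calls to the robot, and variables do not carry over. Pictures are saved under pics/ and viewed, at most 10 in all, crops included, and the job is handed in when it is done.

```bash
mkdir -p pics; cat > h.py <<'E'
import numpy as np, cv2, pickle
from station import bot
def K(c):
    f=240/np.tan(np.radians(c["fovy"])/2); return np.array([[f,0,c["cx"]],[0,f,c["cy"]],[0,0,1]])
def grab(name,fn=None):
    c=bot.read_camera(name)
    if fn: cv2.imwrite("pics/%s.png"%fn,c["pixels"][:,:,::-1]); pickle.dump(c,open("pics/%s.pkl"%fn,"wb"))
    return c
def ld(fn): return pickle.load(open("pics/%s.pkl"%fn,"rb"))
def rays(c,uv):
    n=cv2.undistortPoints(np.array(uv,float).reshape(-1,1,2),K(c),np.array(c["distortion"])).reshape(-1,2)
    return np.c_[n,np.ones(len(n))]
def dep(c,uv):  # world from depth
    P=np.array(c["pose"]); r=rays(c,uv); d=np.array([np.median(c["depth"][int(v)-1:int(v)+2,int(u)-1:int(u)+2]) for u,v in uv])
    return (r*d[:,None])@P[:3,:3].T+P[:3,3]
def plane(c,uv,z):
    P=np.array(c["pose"]); r=rays(c,uv)@P[:3,:3].T; o=P[:3,3]
    return o+r*((z-o[2])/r[:,2])[:,None]
def tri(c1,uv1,c2,uv2):
    out=[]
    for a,b in zip(uv1,uv2):
        A=np.zeros((3,3));B=np.zeros(3)
        for c,p in((c1,a),(c2,b)):
            P=np.array(c["pose"]);d=P[:3,:3]@rays(c,[p])[0];d/=np.linalg.norm(d);M=np.eye(3)-np.outer(d,d);A+=M;B+=M@P[:3,3]
        out.append(np.linalg.solve(A,B))
    return np.array(out)
def proj(c,X):
    P=np.linalg.inv(np.array(c["pose"])); r=cv2.Rodrigues(P[:3,:3])[0]
    return cv2.projectPoints(np.array(X,float).reshape(-1,1,3),r,P[:3,3],K(c),np.array(c["distortion"]))[0].reshape(-1,2)
E
python3 - <<'E'
from h import *
np.set_printoptions(precision=4,suppress=True)
for n in("scene","top"):
    c=grab(n,n+"0"); print(n,c["fovy"],c["cx"],c["cy"],c["distortion"],np.array(c["pose"]))
print(bot.get_obs())
E
```

```text
scene 44.422749027190115 324.19317292533094 250.69344785815505 [-0.0601  0.      0.      0.      0.    ] [[-0.5285  0.6025 -0.598   1.3857]
 [ 0.8486  0.3925 -0.3546  0.3963]
 [ 0.021  -0.6949 -0.7188  1.1169]
 [ 0.      0.      0.      1.    ]]
top 54.6205080222025 312.68430861531743 239.55333011810367 [-0.0523  0.      0.      0.      0.    ] [[-0.0057 -0.9954  0.0959  0.3906]
 [-1.      0.0054 -0.0028 -0.1252]
 [ 0.0023 -0.0959 -0.9954  1.2742]
 [ 0.      0.      0.      1.    ]]
{'t': 0.1, 'q': array([-1.2241,  0.4777,  0.0223,  1.5563, -0.0115,  1.1093, -0.0831]), 'joint_vel': array([-0.0005, -0.0013, -0.0002, -0.0028, -0.002 , -0.0003,  0.0011]), 'joint_torque': array([  0.0039, -59.7757,   1.6134, -28.1954,   0.0128,   0.0051,
         0.    ]), 'eef_pos': array([0.2963, 0.6059, 0.2304]), 'tool_rot': array([-0.0001,  0.2254,  0.9743, -0.0008]), 'contact_force': array([-0.1996,  0.2767,  0.5683]), 'torque': array([-0.0054, -0.04  , -0.0668]), 'grasp_force': 0.0, 'gripper_width': 0.9985880223072996}
```

View pics/scene0.png

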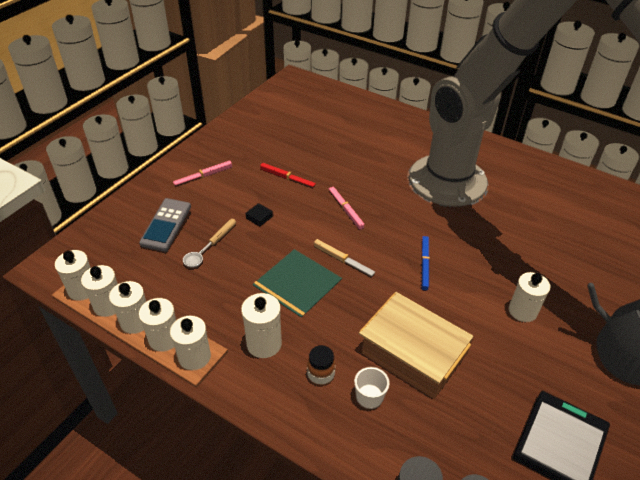

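View pics/top0.png

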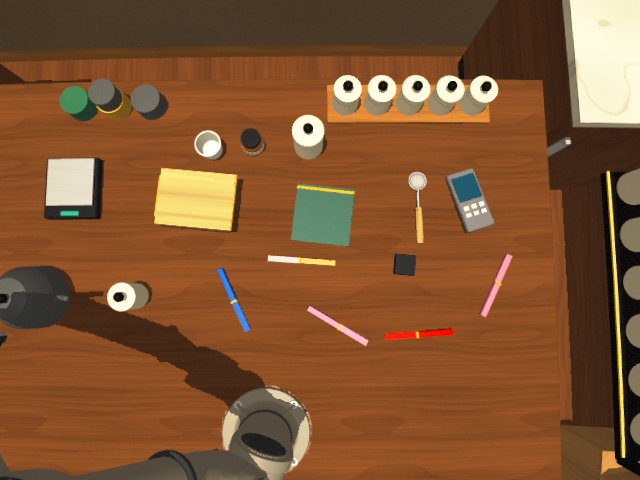

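The scene view shows the case at (415,340), the wooden knife at (344,257) with its tip at (374,273), and the mat at (298,281). The top view shows the case at (197,200), the knife at (302,261) and the mat at (323,215).

Knife-like things in the top view are blue (233,300), pink (337,326), red (419,334), pink (497,286), the spoon (418,208) and the pale-wooden-handled one with a steel blade (302,261). I choose the last and will check it in a crop.

```bash
python3 - <<'E'
import cv2
a=cv2.imread("pics/top0.png")[160:275,145:365]; b=cv2.imread("pics/scene0.png")[230:395,250:480]
cv2.imwrite("pics/ct.png",cv2.resize(a,None,fx=3.6,fy=3.6,interpolation=2)); cv2.imwrite("pics/cs.png",cv2.resize(b,None,fx=3.4,fy=3.4,interpolation=2))
E
```

```text
(no output)
```

View pics/ct.png

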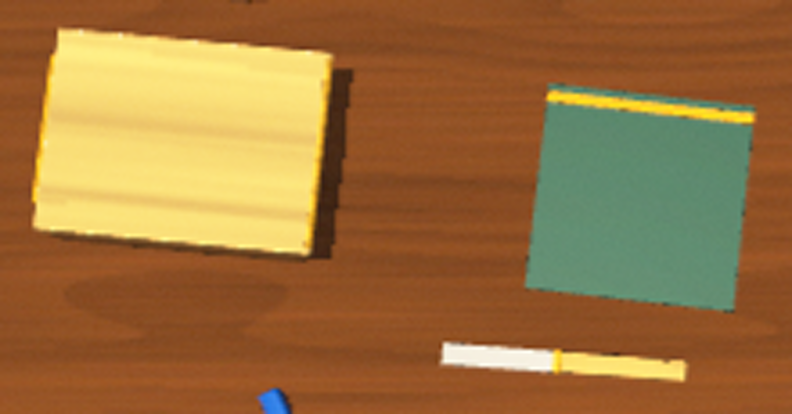

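View pics/cs.png

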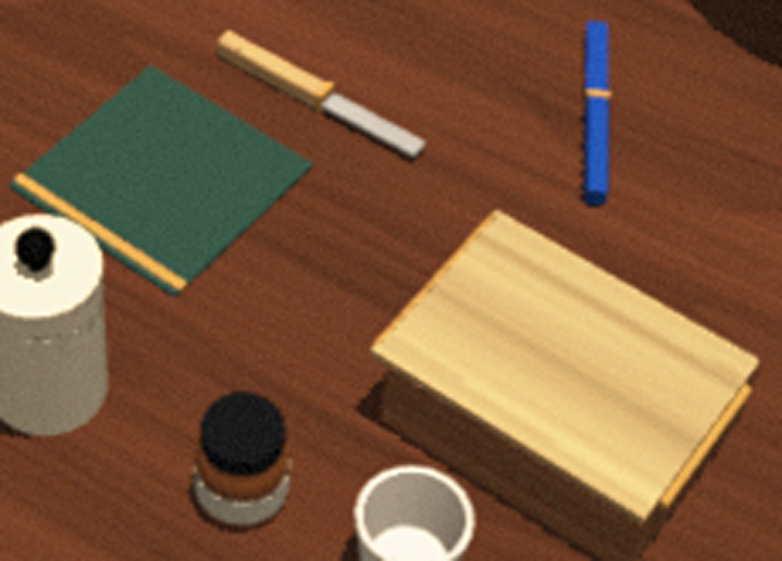

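```bash
python3 - <<'E'
from h import *
np.set_printoptions(precision=4,suppress=True)
t,s=ld("top0"),ld("scene0")
T=lambda p:[145+p[0]/3.6-.36,160+p[1]/3.6-.36]; S=lambda p:[250+p[0]/3.4-.35,230+p[1]/3.4-.35]
n=["lipfar","lipnear","hfar","hnear","mat-y far","mat+yfar","mat+ynear","mat-ynear","tip+","tip-","buttfar","buttnear"]
a=[T(p) for p in[(331,54),(310,255),(58,30),(33,229),(755,106),(549,85),(526,288),(735,311),(442,343),(441,364),(686,361),(685,381)]]
b=[S(p) for p in[(371,349),(497,210),(648,517),(760,360),(12,180),(182,292),(313,164),(152,66),(412,158),(425,147),(218,46),(228,32)]]
z=[.0685]*4+[.003]*4+[.010,.010,.018,.018]
X=tri(t,a,s,b)
for i in range(12): print(n[i],X[i],plane(t,[a[i]],z[i])[0],plane(s,[b[i]],z[i])[0])
def cen(P): return P.mean(0)
for nm,c,uv in(("top",t,a),("sc",s,b)):
    L=plane(c,uv[:4],.0685); m=(L[0]+L[1])/2; h=(L[2]+L[3])/2
    print(nm,"lip",m,"hinge",h,"len",np.linalg.norm(m-h),"ax",np.degrees(np.arctan2(*(h-m)[1::-1])), np.degrees(np.arctan2(*(L[0]-L[1])[1::-1])))
    M=plane(c,uv[4:8],.003); print("mat",cen(M),np.degrees(np.arctan2(*((M[0]+M[1])-(M[2]+M[3]))[1::-1])),np.degrees(np.arctan2(*((M[1]+M[2])-(M[0]+M[3]))[1::-1])))
    k=(plane(c,uv[8:10],.01)).mean(0);q=plane(c,uv[10:],.018).mean(0);print("tip",k,"butt",q,np.linalg.norm(k-q),np.degrees(np.arctan2(*(k-q)[1::-1])))
E
```

```text
lipfar [0.6811 0.0728 0.0649] [0.6805 0.0719 0.0685] [0.6833 0.0742 0.0685]
lipnear [0.5317 0.0871 0.0646] [0.5317 0.0854 0.0685] [0.5343 0.0892 0.0685]
hfar [0.7006 0.2767 0.066 ] [0.7004 0.2747 0.0685] [0.7016 0.278  0.0685]
hnear [0.5523 0.2906 0.065 ] [0.5521 0.2889 0.0685] [0.5548 0.2914 0.0685]
mat-y far [ 0.652  -0.2438  0.0053] [ 0.6534 -0.2455  0.003 ] [ 0.6499 -0.2435  0.003 ]
mat+yfar [ 0.6695 -0.0842  0.0027] [ 0.6706 -0.0864  0.003 ] [ 0.6686 -0.0817  0.003 ]
mat+ynear [ 0.5132 -0.0678 -0.0007] [ 0.5131 -0.0685  0.003 ] [ 0.5158 -0.0657  0.003 ]
mat-ynear [ 0.4941 -0.2266 -0.0013] [ 0.4946 -0.2279  0.003 ] [ 0.4968 -0.2225  0.003 ]
tip+ [ 0.4716 -0.0054  0.0049] [ 0.471  -0.0052  0.01  ] [ 0.4762 -0.0042  0.01  ]
tip- [ 0.4554 -0.0038  0.003 ] [ 0.4551 -0.0045  0.01  ] [ 0.4613 -0.0013  0.01  ]
buttfar [ 0.456  -0.189   0.0092] [ 0.4559 -0.1893  0.018 ] [ 0.463  -0.1835  0.018 ]
buttnear [ 0.441  -0.1885  0.0123] [ 0.4409 -0.1884  0.018 ] [ 0.4458 -0.1852  0.018 ]
top lip [0.6061 0.0787 0.0685] hinge [0.6262 0.2818 0.0685] len 0.20415906707664305 ax 84.34542514755387 -5.222065240045891
mat [ 0.5829 -0.1571  0.003 ] -6.407932561245257 83.59008198519301
tip [ 0.463  -0.0048  0.01  ] butt [ 0.4484 -0.1889  0.018 ] 0.18478017725473148 85.46047885060959
sc lip [0.6088 0.0817 0.0685] hinge [0.6282 0.2847 0.0685] len 0.2038619712390883 ax 84.55129941428537 -5.750912155166229
mat [ 0.5828 -0.1534  0.003 ] -6.8882642382169 83.25676984653907
tip [ 0.4687 -0.0027  0.01  ] butt [ 0.4544 -0.1844  0.018 ] 0.18239491472517094 85.48146094095202
```

```bash
cat >> h.py <<'E'
from scipy.spatial.transform import Rotation as Ro
def to(p,yaw=None,o=None):
    """rows from current pose to TCP p; yaw = direction (deg) of tool y in world"""
    o=o or bot.get_obs(); w=o["tool_rot"]; R=Ro.from_quat([w[1],w[2],w[3],w[0]]).as_matrix()
    y0=np.degrees(np.arctan2(R[1,1],R[0,1])); s=0 if yaw is None else np.radians((y0-yaw+180)%360-180)
    print("shift cm",np.round((R.T@(np.array(p)-o["eef_pos"]))*100,2),"spin",round(s,3),"y dir",round(y0,2),"tcp",o["eef_pos"],"F",o["contact_force"],"t",o["t"])
E
python3 - <<'E'
from h import *
np.set_printoptions(precision=4,suppress=True)
to([.48,.25,.22],-4.6); to([.454,-.138,.15],-4.6)
print(plane(ld("top0"),[(122,297)],.131), plane(ld("top0"),[(308,138)],.16))
E
```

```text
shift cm [-32.14 -23.9    1.08] spin 1.196 y dir 63.94 tcp [0.2963 0.6059 0.2304] F [-0.1996  0.2767  0.5683] t 0.1
shift cm [-46.84 -59.89   8.14] spin 1.196 y dir 63.94 tcp [0.2963 0.6059 0.2304] F [-0.1996  0.2767  0.5683] t 0.1
[[0.3611 0.3421 0.131 ]] [[ 0.7496 -0.1182  0.16  ]]
```

```bash
python3 -m jog '[[-32,-24,1,1.2],[-32,-24,1,1.2],[-32,-24,1,1.2],[-32,-24,1,1.2],[-32,-24,1,1.2],[-32,-24,1,1.2],[-32,-24,1,1.2],[-32,-24,1,1.2],[-32,-24,1,1.2],[-32,-24,1,1.2],[-46.8,-59.9,8.1,1.2],[-46.8,-59.9,8.1,1.2],[-46.8,-59.9,8.1,1.2],[-46.8,-59.9,8.1,1.2],[-46.8,-59.9,8.1,1.2],[-46.8,-59.9,8.1,1.2],[-46.8,-59.9,8.1,1.2],[-46.8,-59.9,8.1,1.2],[-46.8,-59.9,8.1,1.2],[-46.8,-59.9,8.1,1.2]]' 0 60
python3 -m jog '[[0,0,0,0],[0,0,0,0],[0,0,0,0],[0,0,0,0]]'
python3 - <<'E'
from h import *
np.set_printoptions(precision=4,suppress=True)
to([.454,-.138,.15],-4.6); c=grab("wrist","w1"); print(np.array(c["pose"]),c["fovy"])
E
```

```text
t: 1.77
eef_pos: [0.4521, -0.1423, 0.1497]
tool_rot: [0.0, 0.738, 0.675, -0.001]
contact_force: [-0.5, -0.7, 0.6]
gripper_width: 0.498
grasp_force: 0.0
t: 2.1
eef_pos: [0.4541, -0.1357, 0.1503]
tool_rot: [-0.0, 0.735, 0.678, 0.0]
contact_force: [-0.5, 0.6, -0.3]
gripper_width: 0.5
grasp_force: 0.0
shift cm [-0.23  0.    0.03] spin -0.001 y dir -4.67 tcp [ 0.4541 -0.1357  0.1503] F [-0.5201  0.5871 -0.3134] t 2.1
[[ 0.9967 -0.0774 -0.0257  0.4609]
 [-0.0815 -0.9505 -0.2999 -0.0591]
 [-0.0012  0.301  -0.9536  0.293 ]
 [ 0.      0.      0.      1.    ]] 71.92349457988738
```

View pics/w1.png

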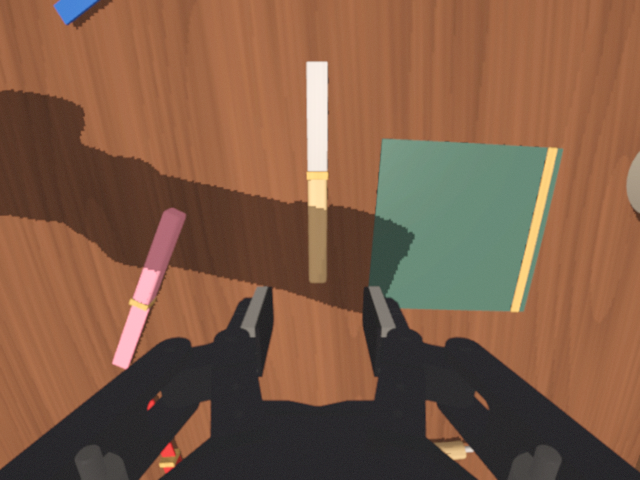

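The wrist view shows the wooden-handled knife, with its tip edge at (317,62), brass band at (317,175) and butt at (317,283). The mat is clear to its right.

```bash
python3 - <<'E'
from h import *
np.set_printoptions(precision=4,suppress=True)
c=ld("w1");t=ld("top0")
print(plane(c,[(317,62)],.01),plane(c,[(317.5,173)],.018),plane(c,[(317.5,283)],.018))
T=lambda p:[145+p[0]/3.6-.36,160+p[1]/3.6-.36]
print(tri(c,[(317,62),(317.5,280)],t,[T((441.5,353)),T((685.5,371))]))
print(dep(c,[(317,80),(317,250),(350,250)]))
k=plane(c,[(383,139),(560,148),(519,312),(368,308)],.003);print(k,k.mean(0))
E
```

```text
[[ 0.4645 -0.0049  0.01  ]] [[ 0.458  -0.0896  0.018 ]] [[ 0.4499 -0.1883  0.018 ]]
[[ 0.4641 -0.0042  0.005 ]
 [ 0.4493 -0.1894  0.0088]]
[[ 0.4634 -0.018   0.0105]
 [ 0.452  -0.1563  0.0184]
 [ 0.4824 -0.1653  0.    ]]
[[ 0.5153 -0.0672  0.003 ]
 [ 0.6702 -0.0853  0.003 ]
 [ 0.6496 -0.2448  0.003 ]
 [ 0.4968 -0.2265  0.003 ]] [ 0.583 -0.156  0.003]
```

```bash
python3 -m jog '[[0.7,0,4,0],[0.7,0,8,0],[0.7,0,11,0],[0.7,0,12.5,0],[0.7,0,13.5,0],[0.7,0,14.2,0],[0.7,0,14.6,0],[0.7,0,14.6,0],[0.7,0,14.6,0],[0.7,0,14.6,0]]' 0 60
python3 -m jog '[[0,0,0,0],[0,0,0,0],[0,0,0,0],[0,0,0,0],[0,0,0,0],[0,0,0,0],[0,0,0,0],[0,0,0,0]]' 1 70
```

```text
t: 2.98
eef_pos: [0.4552, -0.1304, 0.0052]
tool_rot: [0.001, 0.736, 0.677, 0.001]
contact_force: [-0.4, -0.1, 0.1]
gripper_width: 0.501
grasp_force: 0.0
t: 3.65
eef_pos: [0.4548, -0.1303, 0.0051]
tool_rot: [0.0, 0.736, 0.677, 0.001]
contact_force: [-0.1, 0.3, 9.1]
gripper_width: 0.164
grasp_force: 68.9
```

```bash
python3 -m jog '[[0,0,-1,0],[0,0,-4,0],[0,0,-8,0],[0,2,-10,0],[1,5,-10,0],[2.5,8,-10,0.02],[3.5,11,-10,0.02],[4.5,13.4,-10,0.02],[4.5,13.4,-10,0.02],[4.5,13.4,-10,0.02],[4.5,13.4,-10,0.02],[4.5,13.4,-10,0.02]]'
python3 - <<'E'
from h import *
np.set_printoptions(precision=4,suppress=True)
to([.592,-.096,.041],-5.5); c=grab("wrist","w2")
E
```

```text
t: 4.65
eef_pos: [0.5902, -0.0975, 0.1044]
tool_rot: [-0.0, 0.743, 0.669, -0.0]
contact_force: [-0.1, -0.2, -0.6]
gripper_width: 0.163
grasp_force: 68.7
shift cm [0.17 0.17 6.34] spin -0.009 y dir -6.04 tcp [ 0.5902 -0.0975  0.1044] F [-0.0586 -0.1638 -0.5528] t 4.65
```

View pics/w2.png

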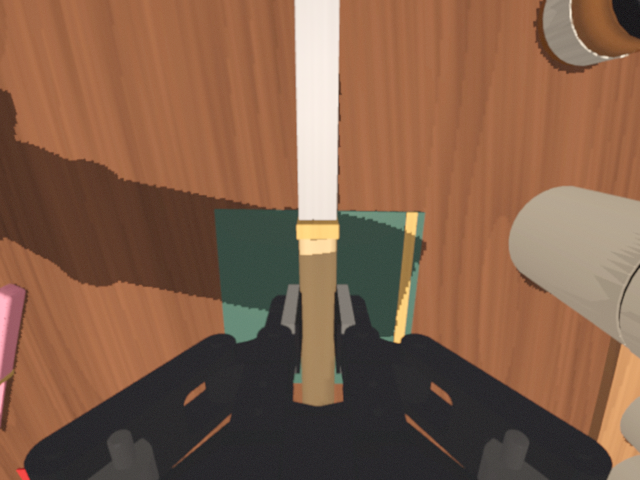

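The wrist view shows the knife held straight in line with the tool, brass band at (318,230). The tip lies just beyond the top edge and the canister on the right is clear.

```bash
python3 - <<'E'
from h import *
np.set_printoptions(precision=4,suppress=True)
c=ld("w2"); print(dep(c,[(317,3),(317,60),(317,120),(318,180),(318,210),(318,262),(318,350)]))
s=grab("scene","s2"); t=grab("top","t2")
X=[.6005,.0283,.1085]; 
for n,k in(("s",s),("t",t)):
  u=proj(k,[X])[0]; print(u)
  a,b=int(u[0]),int(u[1]); im=k["pixels"][b-40:b+40,a-55:a+55,::-1]; cv2.imwrite("pics/tipx%s.png"%n,cv2.resize(im,None,fx=7,fy=7,interpolation=2))
a=cv2.imread("pics/tipxs.png");b=cv2.imread("pics/tipxt.png"); cv2.imwrite("pics/tip2.png",cv2.resize(np.vstack([a,b]),(550,800))[0:800]) 
im=np.hstack([a,b]); cv2.imwrite("pics/tip2.png",cv2.resize(im,(800,291)))
E
```

```text
[[ 0.6033  0.0248  0.11  ]
 [ 0.6013  0.0059  0.1096]
 [ 0.599  -0.0156  0.1097]
 [ 0.5969 -0.0391  0.1097]
 [ 0.5956 -0.0518  0.1094]
 [ 0.5934 -0.0723  0.1172]
 [ 0.5888 -0.1159  0.1173]]
[360.3382 287.6326]
[250.787  201.6602]
```

View pics/tip2.png

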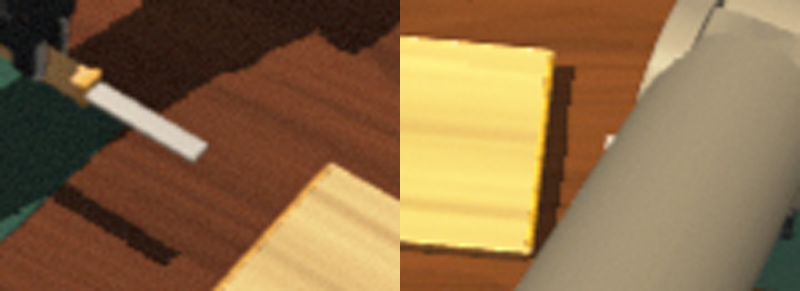

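```bash
python3 -m jog '[[0,0,2,0],[0,0,4,0],[0,0,5.2,0],[0,0,5.5,0],[0,0,5.5,0],[1.5,0,5.5,0],[3,0,5.5,0],[4,0,5.5,0],[5,0,5.5,0],[5.6,0,5.5,0],[6.1,0,5.5,0],[6.1,0,5.5,0],[6.1,0,5.5,0],[6.1,0,5.5,0]]'
python3 - <<'E'
from h import *
s=grab("scene","s3"); cv2.imwrite("pics/s3c.png",cv2.resize(s["pixels"][240:400,300:490,::-1],None,fx=3.6,fy=3.6,interpolation=2))
E
```

```text
t: 5.97
eef_pos: [0.5979, -0.0369, 0.0494]
tool_rot: [0.0, 0.743, 0.669, -0.0]
contact_force: [-0.2, -0.3, -0.9]
gripper_width: 0.165
grasp_force: 68.7
```

View pics/s3c.png

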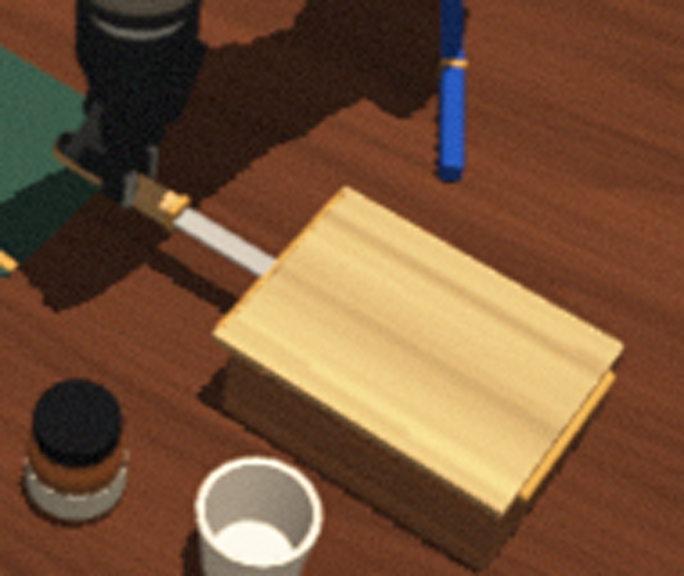

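The crop shows the blade under the lip, meeting its edge at about (270,268), with no contact force. I'll lever it up.

```bash
python3 -m jog '[[0,0,-0.6,0],[0,0,-1.2,0],[0.2,0,-1.9,0],[0.35,0,-2.6,0],[0.6,0,-3.5,0],[0.8,0,-4.4,0],[1.2,0,-5.2,0],[1.7,0,-6.1,0],[2.2,0,-6.9,0],[2.7,0,-7.7,0],[3.3,0,-8.4,0],[3.8,0,-9.1,0],[4.5,0,-9.8,0],[5.1,0,-10.4,0],[5.1,0,-10.4,0],[5.1,0,-10.4,0]]'
python3 - <<'E'
from h import *
s=grab("scene","s4"); im=s["pixels"][180:400,280:500]; cv2.imwrite("pics/s4c.png",cv2.resize(im[:,:,::-1],None,fx=2.5,fy=2.5,interpolation=2))
# lid top corner heights from depth: sample grid
np.set_printoptions(precision=3,suppress=True)
g=[(u,v) for v in range(250,360,22) for u in range(380,460,20)]
print(np.c_[np.array(g),dep(s,g)])
E
```

```text
t: 7.35
eef_pos: [0.6036, 0.0157, 0.1535]
tool_rot: [-0.0, 0.742, 0.67, 0.0]
contact_force: [-0.4, 0.4, -1.7]
gripper_width: 0.166
grasp_force: 68.6
[[380.    250.      0.374  -0.032   0.   ]
 [400.    250.      0.345   0.013   0.001]
 [420.    250.      0.316   0.058   0.001]
 [440.    250.      0.286   0.103   0.   ]
 [380.    272.      0.444   0.006   0.001]
 [400.    272.      0.414   0.048  -0.   ]
 [420.    272.      0.543   0.139   0.175]
 [440.    272.      0.359   0.136   0.   ]
 [380.    294.      0.508   0.04    0.001]
 [400.    294.      0.623   0.131   0.176]
 [420.    294.      0.584   0.162   0.157]
 [440.    294.      0.425   0.165  -0.002]
 [380.    316.      0.569   0.073   0.001]
 [400.    316.      0.661   0.153   0.158]
 [420.    316.      0.625   0.184   0.139]
 [440.    316.      0.585   0.216   0.119]
 [380.    338.      0.629   0.104   0.006]
 [400.    338.      0.605   0.144   0.008]
 [420.    338.      0.663   0.205   0.122]
 [440.    338.      0.627   0.237   0.104]]
```

```bash
python3 -m jog '[[0.7,0,-0.6,0],[1.4,0,-1.1,0],[2.1,0,-1.6,0],[2.8,0,-2.1,0],[3.5,0,-2.5,0],[4.2,0,-2.9,0],[5,0,-3.3,0],[5.7,0,-3.6,0],[6.5,0,-3.9,0],[7.2,0,-4.2,0],[8,0,-4.4,0],[8.8,0,-4.5,0],[9.6,0,-4.6,0],[10.3,0,-4.7,0],[11,0,-4.8,0],[11.8,0,-4.8,0],[12.5,0,-4.7,0],[13.3,0,-4.6,0],[14,0,-4.5,0],[14.8,0,-4.5,0]]'
python3 -m jog '[[0.7,0,0.1,0],[1.4,0,0.2,0],[2,0,0.3,0],[2.5,0,0.3,0],[2.5,0,0.3,0],[2.5,0,0.3,0],[2.5,0,0.3,0]]'
python3 - <<'E'
from h import *
s=grab("scene","s5"); im=s["pixels"][150:400,270:530]; cv2.imwrite("pics/s5c.png",cv2.resize(im[:,:,::-1],None,fx=2.4,fy=2.4,interpolation=2))
E
```

```text
t: 9.07
eef_pos: [0.6185, 0.1625, 0.1979]
tool_rot: [-0.0, 0.743, 0.669, -0.0]
contact_force: [-1.0, -0.4, -0.3]
gripper_width: 0.161
grasp_force: 68.7
t: 9.65
eef_pos: [0.6213, 0.1863, 0.1953]
tool_rot: [0.0, 0.743, 0.669, -0.0]
contact_force: [0.1, 1.2, -0.1]
gripper_width: 0.162
grasp_force: 68.7
```

View pics/s5c.png

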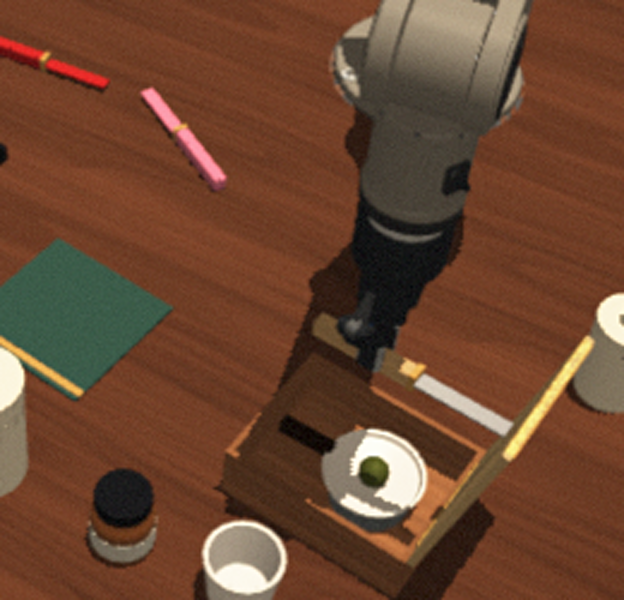

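The lid stands open past upright. The dish is in the case with the ball in its middle at (374,471) in the crop. I'll back off and return the knife.

```bash
python3 -m jog '[[-1.5,0,0,0],[-4,0,0,0],[-8,0,0,0],[-12,0,0,0],[-16,0,0,0],[-20,0,0,0],[-24,0,0,0],[-28,0,2,0],[-30,-3,5,0],[-32,-6,8,-0.02],[-33.2,-9,11,-0.02],[-33.2,-12,13,-0.02],[-33.2,-13.2,14,-0.02],[-33.2,-13.2,16,-0.02],[-33.2,-13.2,17,-0.02],[-33.2,-13.2,17,-0.02],[-33.2,-13.2,17,-0.02],[-33.2,-13.2,17,-0.02]]'
python3 - <<'E'
from h import *
np.set_printoptions(precision=4,suppress=True)
to([.4548,-.1303,.006],-4.7); c=grab("wrist","w3"); print(dep(c,[(317,60),(318,180),(318,262),(318,350)]))
s=grab("scene","s6"); im=s["pixels"][150:400,220:480]; cv2.imwrite("pics/s6c.png",cv2.resize(im[:,:,::-1],None,fx=2.4,fy=2.4,interpolation=2))
g=[(u,v) for v in range(270,345,18) for u in range(440,520,12)]
X=dep(s,g); print(np.c_[np.array(g),X][X[:,2]>.07])
E
```

```text
t: 11.2
eef_pos: [0.4569, -0.1303, 0.0262]
tool_rot: [0.001, 0.736, 0.677, 0.001]
contact_force: [-0.2, 0.1, -1.6]
gripper_width: 0.165
grasp_force: 68.8
shift cm [-0.01 -0.21  2.02] spin -0.002 y dir -4.82 tcp [ 0.4569 -0.1303  0.0262] F [-0.2168  0.1401 -1.6493] t 11.2
[[ 0.4657 -0.0267  0.0314]
 [ 0.4623 -0.0718  0.0314]
 [ 0.4595 -0.105   0.0391]
 [ 0.4558 -0.1488  0.039 ]]
[[488.     324.       0.6359   0.3207   0.2224]
 [476.     342.       0.7036   0.3187   0.2426]]
```

```bash
python3 -m jog '[[0,0,0.7,0],[0,0,1.4,0],[0,0,1.8,0],[0,0,2.05,0],[0,0,2.05,0],[0,0,2.05,0],[0,0,2.05,0]]'
python3 -m jog '[[0,0,0,0],[0,0,0,0],[0,0,0,0],[0,0,0,0],[0,0,0,0]]' 0 60
python3 -m jog '[[0,0,-1,0],[0,0,-3,0],[0,0,-6,0],[0,0,-10,0],[0,0,-14,0],[0,0,-18,0],[0,0,-18,0],[0,0,-18,0]]'
python3 - <<'E'
from h import *
np.set_printoptions(precision=4,suppress=True)
to([.612,.1365,.2],-5.5); c=grab("wrist","w4"); s=grab("scene","s7"); t=grab("top","t7")
cv2.imwrite("pics/s7c.png",np.hstack([cv2.resize(s["pixels"][230:390,310:490,::-1],(400,356),interpolation=2),cv2.resize(t["pixels"][150:290,145:302,::-1],(400,356),interpolation=2)]))
E
```

```text
t: 11.88
eef_pos: [0.4552, -0.1295, 0.0051]
tool_rot: [-0.001, 0.736, 0.677, 0.0]
contact_force: [-3.6, 1.4, 12.0]
gripper_width: 0.168
grasp_force: 70.3
t: 12.3
eef_pos: [0.4555, -0.1298, 0.0046]
tool_rot: [-0.0, 0.736, 0.677, -0.0]
contact_force: [-0.1, -1.3, -0.1]
gripper_width: 0.5
grasp_force: 0.0
t: 12.97
eef_pos: [0.457, -0.1298, 0.1874]
tool_rot: [0.002, 0.736, 0.677, 0.002]
contact_force: [-0.3, 0.7, -0.7]
gripper_width: 0.498
grasp_force: 0.0
shift cm [27.84 13.22 -1.14] spin 0.012 y dir -4.8 tcp [ 0.457  -0.1298  0.1874] F [-0.2732  0.7172 -0.6503] t 12.9667
```

View pics/s7c.png

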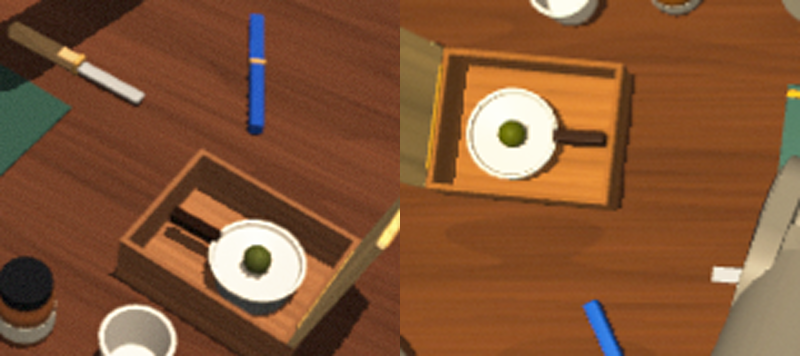

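The crop shows the knife lying flat and free. The lid is open. In the top half the dish rim is centred at (512,133), with the handle running from (557,137) to (605,139). I'll compute the handle, then check it from above with the wrist depth.

```bash
python3 - <<'E'
from h import *
np.set_printoptions(precision=4,suppress=True)
t,s=ld("t7"),ld("s7")
T=lambda X,Y:(145+(X-400)/2.548,150+Y/2.543); S=lambda X,Y:(310+X/2.222,230+Y/2.225)
print("rim c",plane(t,[T(512,133)],.038),"hend",plane(t,[T(605,139)],.042), "ball",plane(t,[T(512,133)],.037))
print("scene hend",plane(s,[S(180,216)],.042),"tri ball",tri(t,[T(512,133)],s,[S(257,259)]),"tri hend",tri(t,[T(605,139)],s,[S(177,215)]))
to([.605,.10,.19],-5.5)
E
```

```text
rim c [[0.6126 0.2051 0.038 ]] hend [[0.6048 0.1052 0.042 ]] ball [[0.6128 0.2053 0.037 ]]
scene hend [[0.6133 0.1206 0.042 ]] tri ball [[0.613  0.2075 0.0329]] tri hend [[0.6057 0.1109 0.0282]]
shift cm [24.12 13.07 -0.62] spin 0.012 y dir -4.81 tcp [ 0.4545 -0.1294  0.184 ] F [-0.164   0.4894 -0.3243] t 13.1167
```

```bash
python3 -m jog '[[4,2,0,0],[8,4,0,0],[12,6,0,0.01],[16,8,0,0.01],[20,10,0,0.01],[22,11,0,0.01],[24,13,0,0.01],[24,13,0,0.01],[24,13,0,0.01],[24,13,0,0.01],[24,13,0,0.01]]' -0.1
python3 - <<'E'
from h import *
np.set_printoptions(precision=4,suppress=True)
c=grab("wrist","w5"); to([.613,.1365,.2],-5.5)
v,u=np.mgrid[0:480:2,0:640:2]; uv=np.c_[u.ravel(),v.ravel()].astype(float)
P=np.array(c["pose"]); d=c["depth"][::2,::2].ravel(); X=(rays(c,uv)*d[:,None])@P[:3,:3].T+P[:3,3]; col=c["pixels"][::2,::2].reshape(-1,3).astype(int)
ok=d>0; X=X[ok];col=col[ok]
box=(abs(X[:,0]-.618)<.06)&(X[:,1]>.10)&(X[:,1]<.265)
w=box&(col.min(1)>140)&(X[:,2]>.02)&(X[:,2]<.06); print("white",w.sum())
if w.sum():
    Y=X[w]; print(Y.min(0),Y.max(0)); r=Y[Y[:,2]>.034]; A=np.c_[2*r[:,:2],np.ones(len(r))]; q=np.linalg.lstsq(A,(r[:,:2]**2).sum(1),rcond=None)[0]; print("rim fit",q[:2],np.sqrt(q[2]+q[0]**2+q[1]**2))
h=box&(X[:,2]>.036)&(X[:,2]<.05)&(X[:,1]<.158)&(col.max(1)<110); Y=X[h]; print("handle",h.sum(),Y.mean(0),Y.min(0),Y.max(0),np.median(Y[:,2]),np.polyfit(Y[:,1],Y[:,0],1))
g=box&(col[:,1]>col[:,2]+25)&(col[:,1]>=col[:,0]-5)&(X[:,2]>.03);print("ball",g.sum(),X[g].mean(0),X[g].max(0))
E
```

```text
t: 14.03
eef_pos: [0.604, 0.0965, 0.1839]
tool_rot: [-0.0, 0.74, 0.672, -0.001]
contact_force: [-1.3, -0.3, -0.2]
gripper_width: 0.55
grasp_force: 0.0
shift cm [ 4.06  0.49 -1.58] spin -0.001 y dir -5.53 tcp [0.6042 0.0966 0.1843] F [-0.9021 -0.0236  0.0992] t 14.0833
white 2687
[0.5671 0.1604 0.022 ] [0.6623 0.2567 0.0431]
rim fit [0.6149 0.2079] 0.04524619483304645
handle 228 [0.6103 0.1329 0.0419] [0.601  0.1001 0.0363] [0.6181 0.1579 0.0441] 0.041983391554796495 [0.0829 0.5992]
ball 250 [0.6145 0.2062 0.0481] [0.6277 0.2199 0.0531]
```

```bash
python3 -m jog '[[2,0.1,0,-0.017],[3.8,0.15,1,-0.017],[3.8,0.15,3,-0.017],[3.8,0.15,6,-0.017],[3.8,0.15,9,-0.017],[3.8,0.15,12,-0.017],[3.8,0.15,14,-0.017],[3.8,0.15,15.5,-0.017],[3.8,0.15,16.3,-0.017],[3.8,0.15,16.7,-0.017],[3.8,0.15,16.7,-0.017],[3.8,0.15,16.7,-0.017],[3.8,0.15,16.7,-0.017]]'
python3 - <<'E'
from h import *
np.set_printoptions(precision=4,suppress=True)
to([.6095,.134,.016],-4.5)
E
```

```text
t: 15.17
eef_pos: [0.6111, 0.1365, 0.0189]
tool_rot: [0.0, 0.734, 0.679, 0.001]
contact_force: [0.8, -0.5, 0.8]
gripper_width: 0.547
grasp_force: 0.0
shift cm [-0.26 -0.14  0.29] spin 0.001 y dir -4.42 tcp [0.6111 0.1365 0.0189] F [ 0.753  -0.518   0.7798] t 15.1667
```

```bash
python3 -m jog '[[-0.1,-0.05,0.1,0],[-0.2,-0.15,0.2,0],[-0.2,-0.15,0.2,0],[-0.2,-0.15,0.2,0],[-0.2,-0.15,0.2,0],[-0.2,-0.15,0.2,0]]' 0.45
python3 -m jog '[[0,0,0,0],[0,0,0,0],[0,0,0,0],[0,0,0,0],[0,0,0,0],[0,0,0,0],[0,0,0,0],[0,0,0,0]]' 1 40
python3 - <<'E'
from h import *
np.set_printoptions(precision=4,suppress=True)
to([.6095,.134,.016],-4.5)
c=grab("wrist","w6");P=np.array(c["pose"])
v,u=np.mgrid[0:480:2,0:640:2];uv=np.c_[u.ravel(),v.ravel()].astype(float);d=c["depth"][::2,::2].ravel();X=(rays(c,uv)*d[:,None])@P[:3,:3].T+P[:3,3];col=c["pixels"][::2,::2].reshape(-1,3).astype(int)
g=(d>0)&(col[:,1]>col[:,2]+25)&(col[:,1]>=col[:,0]-5)&(X[:,2]>.03)&(X[:,2]<.06)&(X[:,1]>.18)&(X[:,1]<.24);print("ball",g.sum(),X[g].mean(0),X[g].min(0),X[g].max(0))
E
```

```text
t: 15.67
eef_pos: [0.6087, 0.1343, 0.0159]
tool_rot: [0.0, 0.734, 0.679, 0.0]
contact_force: [1.0, -0.4, 0.2]
gripper_width: 0.274
grasp_force: 0.0
t: 16.33
eef_pos: [0.6087, 0.1343, 0.0158]
tool_rot: [0.0, 0.734, 0.679, 0.0]
contact_force: [-0.3, 0.2, 0.9]
gripper_width: 0.155
grasp_force: 41.8
shift cm [-0.02  0.08 -0.02] spin 0.001 y dir -4.42 tcp [0.6087 0.1343 0.0158] F [-0.2728  0.2467  0.9396] t 16.3333
ball 1352 [0.6146 0.2082 0.0483] [0.6011 0.1941 0.0398] [0.6284 0.2215 0.0531]
```

```bash
python3 -m jog '[[0,0,0,0],[0,0,-0.05,0],[0,0,-0.15,0],[0,0,-0.3,0],[0,0,-0.5,0],[0,0,-0.8,0],[0,0,-1.2,0],[0,0,-1.7,0],[0,0,-2.3,0],[0,0,-3,0],[0,0,-3.7,0],[0,0,-4.4,0],[0,0,-5.1,0],[0,0,-5.8,0],[0,0,-6.4,0],[0,0,-6.9,0],[0,0,-7.3,0],[0,0,-7.6,0],[0,0,-7.8,0],[0,0,-7.9,0]]' 1 60
python3 - <<'E'
from h import *
np.set_printoptions(precision=4,suppress=True)
to([.5095,-.147,.10],-96.7)
c=grab("wrist","w7");P=np.array(c["pose"])
v,u=np.mgrid[0:480:2,0:640:2];uv=np.c_[u.ravel(),v.ravel()].astype(float);d=c["depth"][::2,::2].ravel();X=(rays(c,uv)*d[:,None])@P[:3,:3].T+P[:3,3];col=c["pixels"][::2,::2].reshape(-1,3).astype(int)
b=(d>0)&(X[:,1]>.13)&(X[:,1]<.27)&(abs(X[:,0]-.615)<.06)
g=b&(col[:,1]>col[:,2]+25)&(col[:,1]>=col[:,0]-5)&(X[:,2]>.1);print("ball",g.sum(),X[g].mean(0),X[g].min(0),X[g].max(0))
w=b&(col.min(1)>140)&(X[:,2]>.09);Y=X[w];r=Y[Y[:,2]>np.percentile(Y[:,2],98)-.003];A=np.c_[2*r[:,:2],np.ones(len(r))];q=np.linalg.lstsq(A,(r[:,:2]**2).sum(1),rcond=None)[0];print("rim",q[:2],len(r),r.mean(0))
print("rim plane",np.linalg.lstsq(np.c_[r[:,:2]-r[:,:2].mean(0),np.ones(len(r))],r[:,2],rcond=None)[0])
E
```

```text
t: 18.05
eef_pos: [0.6086, 0.1343, 0.095]
tool_rot: [-0.0, 0.734, 0.679, 0.0]
contact_force: [-0.3, 0.3, -1.8]
gripper_width: 0.149
grasp_force: 62.7
shift cm [-28.81  -7.72  -0.5 ] spin 1.611 y dir -4.42 tcp [0.6086 0.1343 0.095 ] F [-0.2957  0.3054 -1.791 ] t 18.05
ball 1335 [0.6145 0.2083 0.127 ] [0.6009 0.1942 0.1188] [0.628  0.2214 0.132 ]
rim [0.6146 0.2081] 2089 [0.6155 0.2101 0.1165]
rim plane [-0.0023 -0.0002  0.1165]
```

```bash
python3 -m jog '[[-0.02,0,0,0],[-0.07,-0.02,0,0],[-0.16,-0.04,0,0],[-0.29,-0.08,0,0],[-0.45,-0.12,0,0],[-0.65,-0.17,0,0],[-0.88,-0.24,0,0],[-1.15,-0.31,0,0],[-1.46,-0.39,0,0],[-1.8,-0.48,0,0],[-2.18,-0.58,0,0],[-2.59,-0.69,0,0],[-3.04,-0.82,0,0],[-3.53,-0.95,0,0],[-4.05,-1.09,0,0],[-4.61,-1.24,0,0],[-5.2,-1.39,0,0],[-5.83,-1.56,0,0],[-6.5,-1.74,0,0],[-7.2,-1.93,0,0]]'
python3 -m jog '[[-0.72,-0.19,0,0],[-1.44,-0.39,0,0],[-2.16,-0.58,0,0],[-2.88,-0.77,0,0],[-3.6,-0.97,0,0],[-4.32,-1.16,0,0],[-5.04,-1.35,0,0],[-5.76,-1.54,0,0],[-6.48,-1.74,0,0],[-7.2,-1.93,0,0],[-7.92,-2.12,0,0],[-8.64,-2.32,0,0],[-9.36,-2.51,0,0],[-10.08,-2.7,0,0],[-10.8,-2.9,0,0],[-11.52,-3.09,0,0],[-12.24,-3.28,0,0],[-12.96,-3.47,0,0],[-13.68,-3.67,0,0],[-14.4,-3.86,0,0]]'
python3 -m jog '[[-0.7,-0.19,0,0],[-1.37,-0.37,0,0],[-2,-0.54,0,0],[-2.59,-0.69,0,0],[-3.15,-0.84,0,0],[-3.67,-0.98,0,0],[-4.16,-1.11,0,0],[-4.61,-1.24,0,0],[-5.02,-1.35,0,0],[-5.4,-1.45,0,0],[-5.74,-1.54,0,0],[-6.05,-1.62,0,0],[-6.32,-1.69,0,0],[-6.55,-1.76,0,0],[-6.75,-1.81,0,0],[-6.91,-1.85,0,0],[-7.04,-1.89,0,0],[-7.13,-1.91,0,0],[-7.18,-1.92,0,0],[-7.2,-1.93,0,0]]'
cat >> h.py <<'E'
def look(fn):
    c=grab("wrist",fn);P=np.array(c["pose"]);o=bot.get_obs();w=o["tool_rot"];R=Ro.from_quat([w[1],w[2],w[3],w[0]]).as_matrix();C=o["eef_pos"]+.074*R[:,0]
    v,u=np.mgrid[0:480:2,0:640:2];uv=np.c_[u.ravel(),v.ravel()].astype(float);d=c["depth"][::2,::2].ravel();X=(rays(c,uv)*d[:,None])@P[:3,:3].T+P[:3,3];col=c["pixels"][::2,::2].reshape(-1,3).astype(int)
    b=(d>0)&(np.hypot(*(X-C)[:,:2].T)<.055)
    g=b&(col[:,1]>col[:,2]+25)&(col[:,1]>=col[:,0]-5)&(X[:,2]>.1);print("ball mid",(X[g].min(0)+X[g].max(0))/2,"mean",X[g].mean(0),g.sum())
    r=X[b&(col.min(1)>110)&(X[:,2]>C[2]+.015)];r=r[r[:,2]>np.percentile(r[:,2],98)-.003];A=np.c_[2*r[:,:2],np.ones(len(r))];q=np.linalg.lstsq(A,(r[:,:2]**2).sum(1),rcond=None)[0]
    print("rim c",q[:2],"expected",C,"tilt",np.linalg.lstsq(np.c_[r[:,:2]-r[:,:2].mean(0),np.ones(len(r))],r[:,2],rcond=None)[0])
    return X,col,b
E
python3 - <<'E'
from h import *
np.set_printoptions(precision=4,suppress=True)
to([.5095,-.147,.095],-96.7); look("w8")
E
```

```text
t: 19.77
eef_pos: [0.5836, 0.0633, 0.0948]
tool_rot: [0.0, 0.734, 0.679, 0.0]
contact_force: [-0.4, 0.2, -1.0]
gripper_width: 0.151
grasp_force: 62.7
t: 21.43
eef_pos: [0.534, -0.0773, 0.0948]
tool_rot: [-0.0, 0.734, 0.679, 0.0]
contact_force: [-0.5, 0.5, -1.1]
gripper_width: 0.151
grasp_force: 62.7
t: 23.1
eef_pos: [0.5095, -0.1469, 0.0948]
tool_rot: [-0.0, 0.734, 0.679, 0.0]
contact_force: [0.1, -0.3, -1.4]
gripper_width: 0.149
grasp_force: 62.7
shift cm [-0.01  0.   -0.02] spin 1.611 y dir -4.41 tcp [ 0.5095 -0.1469  0.0948] F [ 0.1324 -0.2587 -1.3719] t 23.1
ball mid [ 0.5156 -0.0727  0.1257] mean [ 0.5155 -0.0726  0.1269] 1341
rim c [ 0.5156 -0.0731] expected [ 0.5152 -0.0731  0.0948] tilt [-0.0012 -0.0026  0.1163]
```

```bash
python3 -m jog '[[0,0,0,0.001],[0,0,0,0.004],[0,0,0,0.009],[0,0,0,0.016],[0,0,0,0.025],[0,0,0,0.036],[0,0,0,0.049],[0,0,0,0.064],[0,0,0,0.081],[0,0,0,0.1],[0,0,0,0.122],[0,0,0,0.145],[0,0,0,0.17],[0,0,0,0.197],[0,0,0,0.226],[0,0,0,0.257],[0,0,0,0.29],[0,0,0,0.326],[0,0,0,0.363],[0,0,0,0.402]]'
python3 -m jog '[[0,0,0,0.04],[0,0,0,0.08],[0,0,0,0.12],[0,0,0,0.16],[0,0,0,0.2],[0,0,0,0.24],[0,0,0,0.28],[0,0,0,0.32],[0,0,0,0.36],[0,0,0,0.4],[0,0,0,0.44],[0,0,0,0.48],[0,0,0,0.52],[0,0,0,0.56],[0,0,0,0.6],[0,0,0,0.64],[0,0,0,0.68],[0,0,0,0.72],[0,0,0,0.76],[0,0,0,0.805]]'
python3 -m jog '[[0,0,0,0.039],[0,0,0,0.076],[0,0,0,0.112],[0,0,0,0.145],[0,0,0,0.176],[0,0,0,0.205],[0,0,0,0.233],[0,0,0,0.258],[0,0,0,0.281],[0,0,0,0.302],[0,0,0,0.321],[0,0,0,0.338],[0,0,0,0.353],[0,0,0,0.366],[0,0,0,0.377],[0,0,0,0.386],[0,0,0,0.393],[0,0,0,0.398],[0,0,0,0.401],[0,0,0,0.402]]'
python3 - <<'E'
from h import *
np.set_printoptions(precision=4,suppress=True)
to([.5095,-.147,.095],-96.7); X,col,b=look("w9")
o=bot.get_obs()
# handle direction from dark points near handle top
w=o["tool_rot"];R=Ro.from_quat([w[1],w[2],w[3],w[0]]).as_matrix();L=(X-o["eef_pos"])@R
h=(L[:,0]>.014)&(L[:,0]<.03)&(abs(L[:,1])<.012)&(L[:,2]<-.02)&(L[:,2]>-.032);print(h.sum(),np.polyfit(L[h][:,0],L[h][:,1],1),L[h].mean(0))
m=(X[:,2]<.01)&(X[:,2]>-.005)&(col[:,1]>col[:,0]+20);print("mat pts",m.sum(),X[m].min(0),X[m].max(0))
s=grab("scene","s9");g=[(u,v) for v in range(270,345,9) for u in range(440,520,8)];Y=dep(s,g);print("lid",Y[Y[:,2]>.15][:4]); print("knife",dep(s,proj(s,[[.454,-.14,.018],[.463,-.03,.010]]).tolist()))
E
```

```text
t: 24.82
eef_pos: [0.5095, -0.1469, 0.0948]
tool_rot: [-0.0, 0.856, 0.518, 0.0]
contact_force: [0.2, -0.5, -0.5]
gripper_width: 0.155
grasp_force: 62.7
t: 26.48
eef_pos: [0.5095, -0.1468, 0.0948]
tool_rot: [-0.0, 0.99, 0.141, 0.0]
contact_force: [-0.6, -0.2, -1.5]
gripper_width: 0.147
grasp_force: 62.7
t: 28.15
eef_pos: [0.5095, -0.1469, 0.0948]
tool_rot: [-0.0, 0.998, -0.058, -0.0]
contact_force: [-0.2, -0.2, -2.1]
gripper_width: 0.153
grasp_force: 62.7
shift cm [ 0.    0.01 -0.02] spin 0.002 y dir -96.61 tcp [ 0.5095 -0.1469  0.0948] F [-0.1724 -0.2044 -2.0813] t 28.15
ball mid [ 0.5843 -0.1559  0.1259] mean [ 0.5853 -0.1553  0.1269] 1214
rim c [ 0.5834 -0.1558] expected [ 0.583  -0.1554  0.0948] tilt [-0.0061  0.0016  0.1163]
399 [ 0.0112 -0.0003] [ 0.0232 -0.     -0.0254]
mat pts 520 [ 0.3702 -0.2433  0.0008] [0.6715 0.1202 0.0099]
lid [[0.5794 0.3397 0.2581]
 [0.6101 0.3343 0.2593]
 [0.6363 0.3288 0.2564]
 [0.6349 0.3207 0.2213]]
knife [[ 0.4519 -0.1412  0.0155]
 [ 0.4622 -0.0304  0.009 ]]
```

```bash
python3 -m jog '[[0,0,0,0],[0,0,0,0],[0,0,0,0],[0,0,0,0],[0,0,0,0],[0,0,0,0]]' && python3 -c "
from h import *
look('w10'); print(bot.hand_in())"
```

```text
t: 28.75
eef_pos: [0.5095, -0.1469, 0.0948]
tool_rot: [-0.0, 0.998, -0.058, 0.0]
contact_force: [0.5, 0.5, -1.1]
gripper_width: 0.148
grasp_force: 62.7
ball mid [ 0.58447301 -0.15567953  0.12539516] mean [ 0.58529606 -0.15519211  0.12698466] 1197
rim c [ 0.58342347 -0.15575562] expected [ 0.58297766 -0.15540584  0.0947712 ] tilt [-0.00653335  0.00103426  0.11627761]
the job is handed in; nothing more can be done
None
```

I handed the job in at about 29 s: the lid was levered open with the knife and stays open, the knife lies flat and released on the counter, and the dish is held level about 93 mm above the mat's centre, handle towards the robot, with the ball centred in it.

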